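# Sweep spent stoppers off the de-stoppering board into its discard drawer

### The job

Spent, contaminated stoppers lie on the white board. Pull the discard drawer under the board right out to its stop, take the blue-handled scraper from the bench and sweep all five pieces off the open end of the board into the drawer without touching any of them with the gripper; then leave the scraper standing upright on the cleared board and push the drawer fully shut. Leave the dish, flask, bottle and forceps where they are.

Things in the scene. Friction and masses are not known exactly. Their poses are not given: they have to be found in the camera images.
- board: Fixed white plastic board 200 x 140 mm on a case, its top 78 mm above the worktop. Origin: centre of the footprint at worktop height; z up, own x runs lengthwise, -x towards the drawer front. The pieces are swept over the end at x = -100 mm. Rails 9 mm wide, 8 mm high on both long sides, inner faces at y = -51.5 and +51.5 mm; both ends have no rail.
- drawer (a joint): Pull-out of the steel discard drawer under the board, m: 0 shut, 0.115 at its stop; starts up to 0.03 open. It slides along the board's own -x with about 1.5 N friction and stays where it is left. Pulled out by d, it lies open from the board's own x = -100 mm to -100 mm - d.
- drawer_handle (a point): Middle of the drawer's horizontal steel bar handle: 10 mm thick, along the board's own y, straight over 70 mm, 55 mm above the worktop, axis 42 mm before the drawer front (37 mm gap). At board x = -150 mm when shut; moves with the drawer; axes as the board's. Drawer front: blue, 140 mm wide, 8 mm thick, 8 to 64 mm above the worktop.
- drawer_floor (a point): Centre of the drawer's inner floor, 13 mm above the worktop; moves with the drawer, axes as the board's. Inside 179 x 114 mm, walls 45 mm high above the floor; the board's underside is 53 mm above the floor.
- scraper: Scraper, 0.18 to 0.29 kg, standing on its foot. Foot 34 (x) x 88 (y) x 4 mm; pushing blade 88 mm wide, 40 mm high on the foot's front edge, face at own x = -17 mm (-x is the pushing side). Above: blue upright grip 22 mm thick (x), 56 mm wide (y), 40 to 92 mm above the underside. Origin: centre of the foot's underside, z up. 7.5 mm play to each rail of the board.
- scraper_grip (a point): Point inside the scraper's blue grip, on its middle, 72 mm above the foot's underside; take the 22 mm thickness between the fingers from above.
- bung_red_0: Dark red rubber bung, tapered, 24 mm at its wide end and 26 mm high, standing on the board. Origin: centre of the end it stands on at first.
- bung_red_1: The other dark red rubber bung, same size, standing on the other end. Origin: centre of the end it stands on at first.
- cork_0: Cork stopper, tapered, 23 mm wide, 25 mm high, standing on the board. Origin: centre of the end it stands on at first.
- bung_half_0: Grey rubber bung cut lengthwise in half, 26 x 25 x 12 mm, lying on the flat cut. Origin: centre of the cut face.
- bung_half_1: The other half of the grey bung, same size. Origin: centre of the cut face.
- plate: Culture dish with lid, 93 mm across, 15 mm high, on the bench to the right of the scraper. Bystander. Origin: centre of its underside.
- flask: Clear conical flask, 80 mm wide, 145 mm high, behind the drawer. Bystander. Origin: centre of its underside.
- bottle: White reagent bottle, 47 mm wide, 100 mm high, behind the board. Bystander. Origin: centre of its underside.
- forceps_kept: Clean steel forceps lying flat, 130 x 12 x 10 mm, on the right, beyond the dish. Bystander. Origin: middle of the underside.
Things that resemble listed ones, but are neither listed nor needed, are in the scene too. There is more than one size of the scraper; the one meant has the size given above.

How it is judged:
On the way, in this order (a step that is already met when the one before it is completed fails the run):
1. the drawer is pulled out to its stop (at least 105 of 115 mm) (value of joint drawer above 0.105 m), for 0.2 s.
2. all five pieces lie in the drawer (x of bung_red_0 in the frame of drawer_floor between -0.095 and 0.095 m and y of bung_red_0 in the frame of drawer_floor between -0.068 and 0.068 m and z of bung_red_0 in the frame of drawer_floor between -0.01 and 0.045 m and x of bung_red_1 in the frame of drawer_floor between -0.095 and 0.095 m and y of bung_red_1 in the frame of drawer_floor between -0.068 and 0.068 m and z of bung_red_1 in the frame of drawer_floor between -0.01 and 0.045 m and x of cork_0 in the frame of drawer_floor between -0.095 and 0.095 m and y of cork_0 in the frame of drawer_floor between -0.068 and 0.068 m and z of cork_0 in the frame of drawer_floor between -0.01 and 0.045 m and x of bung_half_0 in the frame of drawer_floor between -0.095 and 0.095 m and y of bung_half_0 in the frame of drawer_floor between -0.068 and 0.068 m and z of bung_half_0 in the frame of drawer_floor between -0.01 and 0.045 m and x of bung_half_1 in the frame of drawer_floor between -0.095 and 0.095 m and y of bung_half_1 in the frame of drawer_floor between -0.068 and 0.068 m and z of bung_half_1 in the frame of drawer_floor between -0.01 and 0.045 m), for 0.2 s.
At the end, for the whole second after the job is handed in: The drawer is shut to within 8 mm, all five pieces lie inside it, the scraper stands upright (within 0.12 rad) on the board's top, its origin between the rails within 40 mm of the board's middle line and within the board's length (own x -85 to +95 mm), released and at rest (all of step 2 and value of joint drawer below 0.008 m and x of scraper in the frame of board between -0.085 and 0.095 m and y of scraper in the frame of board between -0.04 and 0.04 m and z of scraper in the frame of board between 0.07 and 0.086 m and angle between scraper's own z axis and vertical below 0.12 rad and linear speed of scraper below 0.03 m/s); the robot touches nothing.
It fails at once if a piece of the debris is touched by the gripper or arm (contact force between any of the fingers, the arm and bung_red_0 above 0.3 N or contact force between any of the fingers, the arm and bung_red_1 above 0.3 N or contact force between any of the fingers, the arm and cork_0 above 0.3 N or contact force between any of the fingers, the arm and bung_half_0 above 0.3 N or contact force between any of the fingers, the arm and bung_half_1 above 0.3 N).
It fails at once if a bystander (dish, flask, bottle, forceps) is moved by more than 20 mm or tipped (distance of any of plate, flask, bottle, forceps_kept from where it was at the start of the episode above 0.02 m or angle between any of flask, bottle, plate's own z axis and vertical above 0.3 rad).
It also fails if it takes over 70 s, if anything falls off the work surface, if the arm or the gripper's body presses on something with over 40 N, if the wrist force passes 120 N, or if a joint passes its speed limit or range.

### The arm

A 6-joint arm with a two-finger parallel gripper is mounted at the origin on a cart in front of the work surface, level with it; the furniture and walls round the work are solid. World frame = base frame: x ahead of the robot, y to its left, z up, the work surface at z = 0. Lengths are in m, angles in rad, forces in N, time in s.
With the tool pointing down it reaches from about 0.325 to 0.85 m from the base axis. Payload 4.4 kg.
Tool frame: the origin (TCP) lies between the finger pads; the fingertips stand 14 mm ahead of it and the grasp point (between the pads) lies 5 mm behind it; z points along the fingers, y is the line along which they close (so a half turn about z gives the same grasp; the last joint's range is limited). The gripper opens to 94 mm and grips with 3 to 60 N. Pads are 16 mm wide; open, the fingers measure 119 mm over their backs; the gripper's body (75 mm by 177 mm) begins 78 mm behind the grasp point.
Start: joints at [-1.393, 0.207, 1.542, -0, 1.393, -0.15], TCP at [0.185, -0.544, 0.219] pointing down, gripper open.
Joint ranges: [-2.73, 2.73], [-0.86, 2.22], [0.23, 2.46], [-1.11, 4.25], [0.08, 2.63], [-2.82, 2.82]. Speed limits (rad/s): [2.79, 2.79, 3.14, 3.14, 3.14, 3.14].

### API

Orientations are given as [roll, pitch, yaw] about the fixed x, y, z axes, in that order (R = Rz(yaw) Ry(pitch) Rx(roll)).
In Python, from plant import env, get_image, workorder, spotter gives the robot as it stands.
- The arm moves only by the tool step_arm, never from a script. Its argument "steps" is a list of rows, each a list of 3 entries, a list of its own where there are three numbers: the shift along the tool's x, y, z scaled (see below), then the turn, a rotation vector about the tool's x, y, z scaled (see below), then the opening, from -1 (shut) to 1 (fully open), so that 0 is half open. In form: [[[tx, ty, tz], [rx, ry, rz], fingers], ...]. A call has exactly 8 rows; each row is the pose to reach, as a shift and turn from the pose commanded when the call began, along the tool's axes at that moment; what a row does not reach only later rows make up. The controller multiplies each number of a shift by 0.2 m and each number of a turn by pi/2 rad. A row lasts 1/8 s, in which the tool goes at most 62.5 mm and 10.7 degrees, less where a joint would pass 70% of its speed; a pose out of reach is approached as far as the arm can. A call with a number of a shift or a turn outside -1 to 1 is refused whole. A call with a gripper value outside its range is refused whole. The fingers move at their own pace and stop on an object; "grip_force" is the grip in N (left out, the last holds). Time passes only in rows, so rows that repeat a pose let the fingers close, or fill a call up. It gives the time, the measured TCP pose, the force, the opening and the grip force at its end, in the units of the state.
- env.sense(): the state, without advancing time (a new reading comes with each control period).
- get_image(name): name is "scene" or "side" or "wrist"; returns a dict with "frame" (400x640x3 uint8, red, green, blue), "depth" (400x640 float32, m along the optical axis (not along the pixel's ray), 0 where there is no reading), "fx", "fy", "cx", "cy" (pixels), "rvec" (rotation vector, rad) and "tvec" (3), from world to camera coordinates, as OpenCV has them; the wrist camera has in their place "T_tool_cam" (4x4, takes a point from camera to tool coordinates, whose origin is the TCP and whose axes are the flange's). Camera axes: x right, y down, z forward; pixel columns grow to the right and rows downward; lengths in m; the calibration is good to about 2 mm. A picture is of the moment at which its call begins: read the wrist's pose just before it.
- workorder.close_job(): hands the job in; it is judged then, once.
Trained networks look in a picture, given as the dict that the camera call returned (one of the last four; its "shot" number tells which), for a name from the list of things; names that differ only in an ending like _2 or _b are one class to them, and where a whole thing is asked for, a point or a joint stands for the part that bears it (a point fixed in the world has none). Each returns a list of dicts, best first, with "conf" (0 to 1); they miss things now and then, are a little off and sometimes report something else, mostly with a low value. They report only what shows in the picture. A call takes as long as a camera call. They do not tell look-alikes from the thing itself.
- spotter.look_for(query, picture): "centre" ([x, y, z] in m, in the coordinates of the camera as it stood for that picture, good to about 4 mm: the middle of the surface that is visible of it).
The state is a dict: "clock": time; "q": joint angles; "joint_vel": joint speeds; "effort": joint torques, N m; "eef_pos": TCP position; "tool_rot": TCP orientation; "force": force on the tool from outside, world axes, zero at the start; "torque": the same for the moment, N m; "width": finger opening in m; "finger_force": force on a finger pad.
Only numpy, scipy, OpenCV 4.12 (cv2) and the standard library are available. Lean on these libraries where they do the work, as an engineer would, in place of code of your own. Each camera call takes 0.05 s, during which the arm holds its last target. There are 200 camera calls.

## Working session

There is one attempt and no reset: what is moved stays moved. The work goes in short steps, Python scripts to look and compute and a tool call to move; the robot and the scene stay as the last step left them, time stands still between calls to the robot, and variables do not carry over. Pictures are saved under pics/ and viewed, at most 10 in all, crops included, and the job is handed in when it is done.

Besides the shell and the picture viewer there is one more tool, called after "Call:" as name(argument=value, ...) on one line, values as JSON. step_arm: Moves the arm, as the interface text tells. Shifts and turns lie within -1 to 1; 1 stands for 0.2 m of shift or pi/2 rad of turn. Its arguments: {"type":"object","properties":{"steps":{"type":"array","items":{"type":"array"}},"grip_force":{"type":"number"}},"required":["steps"]}

```bash
mkdir -p pics
cat > h.py <<'E'
import numpy as np, cv2
from plant import env, get_image, workorder, spotter
from scipy.spatial.transform import Rotation as R
def save(d,n): cv2.imwrite('pics/'+n,cv2.cvtColor(d['frame'],cv2.COLOR_RGB2BGR))
def cam2w(d,s=None):
    if 'rvec' in d:
        Rm=cv2.Rodrigues(np.array(d['rvec'],float))[0]; t=np.array(d['tvec'],float).ravel()
        T=np.eye(4);T[:3,:3]=Rm.T;T[:3,3]=-Rm.T@t; return T
    A=np.eye(4);A[:3,:3]=R.from_euler('xyz',s['tool_rot']).as_matrix() ;A[:3,3]=s['eef_pos']
    return A@np.array(d['T_tool_cam'])
def cloud(d,s=None):
    v,u=np.mgrid[0:400,0:640]; z=d['depth']
    P=np.stack([(u-d['cx'])/d['fx']*z,(v-d['cy'])/d['fy']*z,z],-1)
    T=cam2w(d,s); W=P@T[:3,:3].T+T[:3,3]; W[z==0]=np.nan; return W
E
python3 - <<'E'
from h import *
s=env.sense(); print(s)
names="board drawer_handle scraper bung_red_0 cork_0 bung_half_0 plate flask bottle forceps_kept".split()
for c in ("scene","side"):
    d=get_image(c); save(d,c+'0.png'); T=cam2w(d)
    for n in names:
        for r in spotter.look_for(n,d): 
            p=np.array(r['centre']); print(c,n,round(r['conf'],2),(T[:3,:3]@p+T[:3,3]).round(3),(int(p[0]/p[2]*d['fx']+d['cx']),int(p[1]/p[2]*d['fy']+d['cy'])))
E
```

```text
{'clock': 0.0, 'q': array([-1.39347859e+00,  2.07414031e-01,  1.54292152e+00, -1.81193197e-05,
        1.39350306e+00, -1.50480369e-01]), 'joint_vel': array([-0.00023587,  0.00015272, -0.00137079, -0.00044728,  0.00089518,
       -0.00014174]), 'effort': array([ 5.64044512e-04, -3.70869398e+01, -2.81416905e+01,  6.97851693e-02,
        3.62142816e-02, -1.88489780e-04]), 'eef_pos': array([ 0.18498408, -0.54362177,  0.21830956]), 'tool_rot': array([-3.13936941e+00, -3.19071292e-04,  3.27800967e-01]), 'force': array([-0.59996074,  1.24961494, -0.12608043]), 'torque': array([-0.02699131, -0.0544137 , -0.02388486]), 'finger_force': 0.0, 'width': 0.09430026093036575}
scene board 0.86 [0.487 0.253 0.058] (254, 186)
scene drawer_handle 0.81 [0.484 0.253 0.056] (254, 187)
scene scraper 0.96 [ 0.426 -0.089  0.041] (317, 245)
scene scraper 0.71 [0.486 0.253 0.06 ] (254, 186)
scene scraper 0.62 [ 0.431 -0.223  0.028] (352, 269)
scene plate 0.56 [ 0.438 -0.333  0.015] (383, 289)
scene bottle 0.27 [ 0.437 -0.337  0.015] (384, 290)
side board 0.94 [0.462 0.415 0.078] (321, 308)
side drawer_handle 0.7 [0.432 0.251 0.063] (350, 262)
side drawer_handle 0.41 [0.71  0.238 0.071] (245, 236)
side scraper 0.61 [ 0.433 -0.077  0.031] (369, 194)
side scraper 0.55 [ 0.432 -0.216  0.029] (376, 170)
side bung_red_0 0.55 [0.431 0.329 0.096] (344, 276)
side bung_red_0 0.35 [0.435 0.25  0.057] (348, 263)
side plate 0.61 [ 0.42  -0.349  0.011] (385, 154)
side plate 0.35 [0.459 0.412 0.079] (323, 307)
side flask 0.86 [0.709 0.236 0.067] (245, 236)
side bottle 0.56 [0.677 0.322 0.065] (244, 263)
```

View pics/scene0.png

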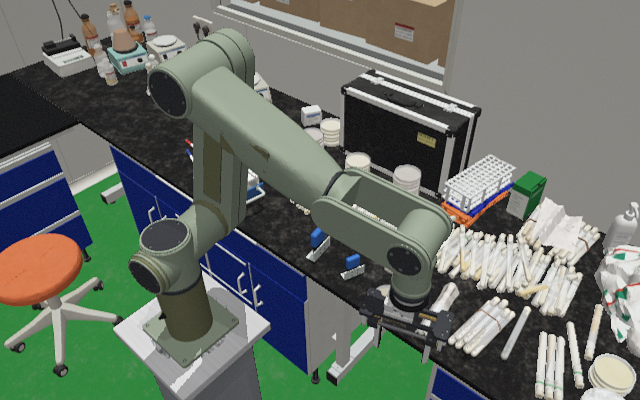

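View pics/side0.png

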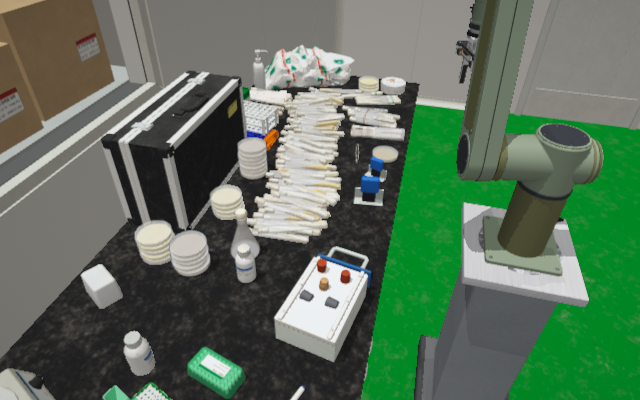

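The scene view is mostly blocked by the arm. The side view shows the board centred at about (322,305) with 2 red bungs at (322,265) and (345,275), a cork at (324,284), and grey halves at (306,296) and (331,302). The drawer handle is at (350,253).
Scraper candidates: the larger blue grip at (369,185) and the smaller one at (376,163). I'll measure both and check the choice in a crop.

Run:
```python
from h import *
d=get_image("side"); W=cloud(d); np.save('side.npy',W)
f=d['frame'].astype(int)
crop=cv2.resize(d['frame'][130:320,260:420],None,fx=3,fy=3,interpolation=cv2.INTER_CUBIC); cv2.imwrite('pics/crop0.png',cv2.cvtColor(crop,cv2.COLOR_RGB2BGR))
m=(abs(W[...,2]-0.078)<0.004)&(abs(W[...,0]-.46)<.15)&(abs(W[...,1]-.41)<.16)
def comp(m,k=1):
    n,l,st,_=cv2.connectedComponentsWithStats(m.astype(np.uint8)); o=np.argsort(-st[1:,4])[:k]+1
    return [l==i for i in o]
b=comp(m)[0]; P=W[b]; print('board',len(P),P.mean(0),cv2.minAreaRect(P[:,:2].astype(np.float32)))
blue=(f[...,2]>f[...,0]+50)&(f[...,2]>110)&(W[...,1]<0.1)&(W[...,1]>-.4)&(W[...,2]>0)&(W[...,0]<.6)
for c in comp(blue,3):
    P=W[c]
    if len(P)<15: continue
    print('blue',len(P),P.mean(0).round(3),P.min(0).round(3),P.max(0).round(3)); 
    top=P[P[:,2]>P[:,2].max()-.008]; print(' top',len(top),cv2.minAreaRect(top[:,:2].astype(np.float32)))
    v,u=np.nonzero(c); print(u.min(),u.max(),v.min(),v.max())
```

```text
board 3450 [0.46725368 0.39449143 0.07785244] ((0.46829620003700256, 0.3787167966365814), (0.20095615088939667, 0.14063242077827454), 79.82684326171875)
blue 285 [ 0.437 -0.078  0.071] [ 0.41 -0.22  0.  ] [ 0.48  -0.063  0.095]
 top 82 ((0.4364764094352722, -0.07734846323728561), (0.050757817924022675, 0.02477579191327095), 8.949968338012695)
360 379 176 192
blue 136 [ 0.437 -0.216  0.056] [ 0.415 -0.337  0.001] [ 0.468 -0.201  0.074]
 top 47 ((0.43513286113739014, -0.21623778343200684), (0.018873797729611397, 0.03906790539622307), 69.45835876464844)
370 383 157 170
```

View pics/crop0.png

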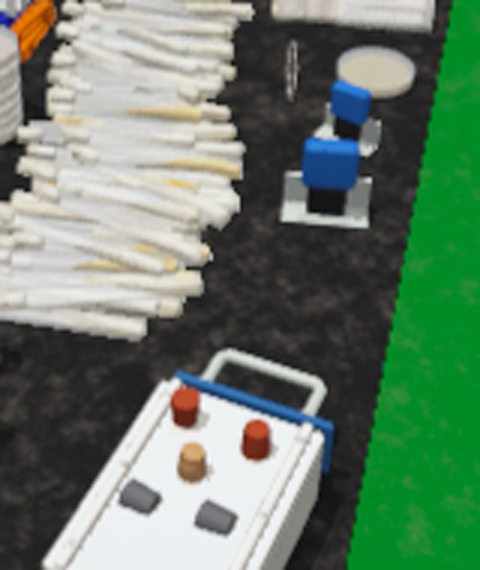

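The crop shows the larger scraper, with its grip at crop (330,163), side-view pixel (369,185). Its grip top is at 92 mm and about 51–56 mm wide, so it is the one meant. The blade faces away from the board-side camera, towards -y. The handle has a free gap to the drawer front.

```bash
cat >> h.py <<'E'
def plan(p,yaw,s=None):
    s=s or env.sense(); A=R.from_euler('xyz',s['tool_rot'])
    B=R.from_euler('xyz',[np.pi,0,yaw]); t=A.inv().apply(np.array(p)-s['eef_pos'])/.2
    r=(A.inv()*B).as_rotvec()/(np.pi/2); print('shift',t.round(3),'turn',r.round(3),'rows by turn',round(np.linalg.norm(r)*90/10.7,1))
BC=np.array([.4683,.3787]); BA=np.deg2rad(79.83)
def b2w(x,y,c=BC,a=BA): return c+np.array([x*np.cos(a)-y*np.sin(a),x*np.sin(a)+y*np.cos(a)])
def w2b(P,c=BC,a=BA):
    q=np.asarray(P)[...,:2]-c; return np.stack([q[...,0]*np.cos(a)+q[...,1]*np.sin(a),-q[...,0]*np.sin(a)+q[...,1]*np.cos(a)],-1)
E
python3 - <<'E'
from h import *
W=np.load('side.npy'); B=w2b(W); z=W[...,2]
m=(abs(z-.056)<.012)&(B[...,0]<-.12)&(B[...,0]>-.22)&(abs(B[...,1])<.06)
print('handle',m.sum()); h,e=np.histogram(B[m][:,0],bins=np.arange(-.22,-.115,.005)); print(dict(zip(e.round(3),h)))
m=(z>.0825)&(z<.115)&(abs(B[...,0])<.09)&(abs(B[...,1])<.048)
n,l,st,_=cv2.connectedComponentsWithStats(m.astype(np.uint8))
for i in range(1,n):
    if st[i,4]>10: k=l==i; print('piece',st[i,4],B[k].mean(0).round(3),B[k].min(0).round(3),B[k].max(0).round(3),z[k].max().round(3))
k=(z>.006)&(z<.05)&(abs(W[...,0]-.436)<.06)&(abs(W[...,1]+.077)<.04); P=W[k]
print('blade',len(P),cv2.minAreaRect(P[P[:,2]>.02][:,:2].astype(np.float32)))
plan([.43,-.06,.3],-.18)
for n in ([.31,-.35,.3],):plan(n,-.18)
print(b2w(-.15,0),b2w(-.265,0))
E
```

```text
handle 429
{np.float64(-0.22): np.int64(0), np.float64(-0.215): np.int64(0), np.float64(-0.21): np.int64(0), np.float64(-0.205): np.int64(0), np.float64(-0.2): np.int64(0), np.float64(-0.195): np.int64(0), np.float64(-0.19): np.int64(0), np.float64(-0.185): np.int64(0), np.float64(-0.18): np.int64(1), np.float64(-0.175): np.int64(37), np.float64(-0.17): np.int64(91), np.float64(-0.165): np.int64(22), np.float64(-0.16): np.int64(13), np.float64(-0.155): np.int64(9), np.float64(-0.15): np.int64(15), np.float64(-0.145): np.int64(14), np.float64(-0.14): np.int64(8), np.float64(-0.135): np.int64(4), np.float64(-0.13): np.int64(51), np.float64(-0.125): np.int64(164)}
piece 109 [-0.062 -0.033] [-0.077 -0.044] [-0.052 -0.024] 0.107
piece 111 [-0.057  0.029] [-0.07   0.017] [-0.049  0.038] 0.106
piece 101 [-0.016 -0.006] [-0.028 -0.018] [-0.009  0.003] 0.106
piece 97 [ 0.022 -0.032] [ 0.009 -0.045] [ 0.031 -0.018] 0.091
piece 93 [0.015 0.026] [0.004 0.013] [0.023 0.039] 0.092
blade 279 ((0.43702632188796997, -0.08180263638496399), (0.08738994598388672, 0.03330697864294052), 6.485232353210449)
shift [ 1.939 -1.899 -0.403] turn [ 0.    -0.     0.323] rows by turn 2.7
shift [ 0.904 -0.719 -0.403] turn [ 0.    -0.     0.323] rows by turn 2.7
[0.44181459 0.23105677] [0.42150911 0.11786363]
```

Call:
step_arm(steps=[[[0.15,-0.15,-0.2],[0,0,0.1],1],[[0.3,-0.3,-0.4],[0,0,0.15],1],[[0.45,-0.45,-0.4],[0,0,0.2],1],[[0.6,-0.6,-0.4],[0,0,0.25],1],[[0.75,-0.72,-0.4],[0,0,0.3],1],[[0.9,-0.85,-0.4],[0,0,0.32],1],[[1,-0.95,-0.4],[0,0,0.32],1],[[1,-0.95,-0.4],[0,0,0.32],1]])

```text
clock: 2.15
eef_pos: [0.3139, -0.2989, 0.2997]
tool_rot: [3.141, -0.001, -0.172]
force: [-0.2, -0.2, 0.1]
width: 0.0939
finger_force: 0.0
```

Run:
```python
from h import *
s=env.sense(); print(s['q'].round(3),s['eef_pos'],s['tool_rot'])
plan([.43,-.10,.3],-.18)
```

```text
[-0.961 -0.161  1.752  0.     1.55   0.781] [ 0.3139011  -0.29890943  0.29971571] [ 3.14106953e+00 -5.23836507e-04 -1.71679050e-01]
shift [ 0.402 -1.079 -0.002] turn [ 0.    -0.     0.005] rows by turn 0.0
```

Call:
step_arm(steps=[[[0.06,-0.15,0],[0,0,0],1],[[0.12,-0.3,0],[0,0,0],1],[[0.18,-0.45,0],[0,0,0],1],[[0.24,-0.6,0],[0,0,0],1],[[0.3,-0.75,0],[0,0,0],1],[[0.36,-0.9,0],[0,0,0],1],[[0.4,-1,0],[0,0,0],1],[[0.4,-1,0],[0,0,0],1]])

```text
clock: 3.15
eef_pos: [0.4272, -0.1173, 0.2994]
tool_rot: [3.141, 0.0, -0.173]
force: [-0.1, 0.5, 0.1]
width: 0.0937
finger_force: 0.0
```

Run:
```python
from h import *
s=env.sense(); d=get_image('wrist'); save(d,'w1.png'); W=cloud(d,s); np.save('w1.npy',W); print(d['T_tool_cam'])
f=d['frame'].astype(int); z=W[...,2]
blue=(f[...,2]>f[...,0]+40)&(z>.085)&(z<.1)&(abs(W[...,0]-.43)<.07)&(abs(W[...,1]+.08)<.06)
print('grip top',blue.sum(),cv2.minAreaRect(W[blue][:,:2].astype(np.float32)))
k=(z>.03)&(z<.044)&(abs(W[...,0]-.436)<.08)&(abs(W[...,1]+.08)<.05); print(k.sum(), cv2.minAreaRect(W[k][:,:2].astype(np.float32)) if k.sum()>5 else 0)
plan([*b2w(-.10,0),.3],-.178); plan([*b2w(-.169,0),.3],-.178)
```

```text
[[-4.82647557e-04 -9.71756079e-01 -2.35987053e-01  6.87396398e-02]
 [ 9.99999871e-01 -5.06055640e-04  3.86256342e-05  6.34630165e-04]
 [-1.56957274e-04 -2.35987004e-01  9.71756199e-01 -1.64953175e-01]
 [ 0.00000000e+00  0.00000000e+00  0.00000000e+00  1.00000000e+00]]
grip top 748 ((0.43899786472320557, -0.08015391230583191), (0.055291566997766495, 0.021904002875089645), 7.262804985046387)
219 ((0.441011518239975, -0.09510152041912079), (0.08712740987539291, 0.004287377931177616), 7.15266752243042)
shift [-0.228 -1.981 -0.005] turn [0.001 0.    0.002] rows by turn 0.0
shift [-0.229 -1.636 -0.004] turn [0.001 0.    0.002] rows by turn 0.0
```

View pics/w1.png

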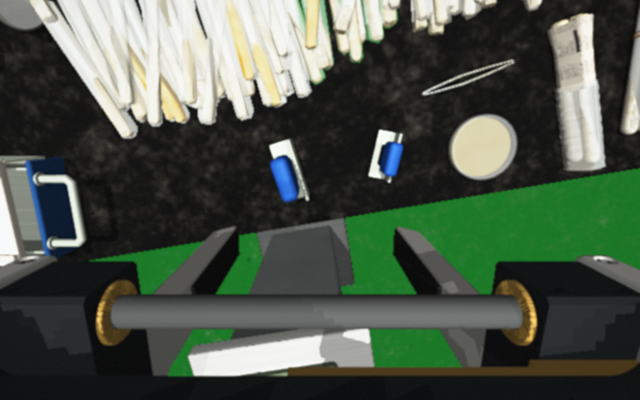

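The wrist view shows the large scraper at (287,175), with its blade on the right (-y) side. The smaller look-alike is at (390,155), the dish at (483,147), the forceps at (468,78) and the drawer handle at (75,212).

Run:
```python
from h import *
W=np.load('w1.npy');B=w2b(W);z=W[...,2]
m=(abs(z-.056)<.008)&(B[...,0]<-.125)&(B[...,0]>-.2)&(abs(B[...,1])<.08)
h,e=np.histogram(B[m][:,0],bins=np.arange(-.2,-.115,.005)); print(h,e[0])
k=m&(B[...,0]<-.16); print(B[k].mean(0),B[k].min(0),B[k].max(0),z[k].max(), cv2.minAreaRect(W[k][:,:2].astype(np.float32)))
m=(z>.04)&(z<.07)&(B[...,0]<-.12)&(B[...,0]>-.145); print('front',B[m].min(0),B[m].max(0))
```

```text
[  0   0   0   0 182 328 138  51  58  55  53  58  55 200 984   0] -0.2
[-0.17194997 -0.0049475 ] [-0.17745964 -0.05194094] [-0.16004787  0.04654075] 0.061038176684881096 ((0.44116127490997314, 0.21211467683315277), (0.017384635284543037, 0.0984840914607048), 79.85633087158203)
front [-0.14495705 -0.26173478] [-0.12002133  0.06723599]
```

Call:
step_arm(steps=[[[-0.03,-0.15,0],[0,0,0],0.5],[[-0.06,-0.3,0],[0,0,0],0],[[-0.08,-0.45,0],[0,0,0],-0.2],[[-0.1,-0.6,0],[0,0,0],-0.36],[[-0.12,-0.75,0],[0,0,0],-0.36],[[-0.14,-0.9,0],[0,0,0],-0.36],[[-0.15,-1,0],[0,0,0],-0.36],[[-0.15,-1,0],[0,0,0],-0.36]])

```text
clock: 4.2
eef_pos: [0.4323, 0.0845, 0.2994]
tool_rot: [3.141, -0.0, -0.174]
force: [0.4, 0.3, -0.1]
width: 0.0301
finger_force: 0.0
```

Run:
```python
from h import *
s=env.sense(); d=get_image('wrist'); save(d,'w2.png'); W=cloud(d,s); np.save('w2.npy',W);B=w2b(W);z=W[...,2]
print(s['width'])
k=(abs(z-.056)<.008)&(B[...,0]<-.155)&(B[...,0]>-.2)&(abs(B[...,1])<.08); print('handle',k.sum(),B[k].mean(0),B[k].min(0),B[k].max(0))
m=(abs(z-.078)<.004)&(abs(B[...,0])<.13)&(abs(B[...,1])<.09); print('board',cv2.minAreaRect(W[m][:,:2].astype(np.float32)))
plan([*b2w(-.169,0),.15],-.178)
plan([*b2w(-.169,0),.055],-.178)
```

```text
0.03013067941887498
handle 663 [-0.16959748 -0.00463711] [-0.17630325 -0.05189416] [-0.15513148  0.047014  ]
board ((0.46994495391845703, 0.37783074378967285), (0.20145189762115479, 0.13909362256526947), 80.01441192626953)
shift [-0.081 -0.638  0.746] turn [ 0.001 -0.     0.002] rows by turn 0.0
shift [-0.081 -0.639  1.221] turn [ 0.001 -0.     0.002] rows by turn 0.0
```

Call:
step_arm(steps=[[[-0.02,-0.2,0.1],[0,0,0],-0.36],[[-0.04,-0.4,0.3],[0,0,0],-0.36],[[-0.06,-0.55,0.45],[0,0,0],-0.36],[[-0.07,-0.62,0.6],[0,0,0],-0.36],[[-0.07,-0.62,0.75],[0,0,0],-0.36],[[-0.07,-0.62,0.85],[0,0,0],-0.36],[[-0.07,-0.62,0.9],[0,0,0],-0.36],[[-0.07,-0.62,0.9],[0,0,0],-0.36]])

```text
clock: 5.25
eef_pos: [0.44, 0.2086, 0.1191]
tool_rot: [3.141, 0.001, -0.176]
force: [0.4, -0.9, -0.1]
width: 0.0301
finger_force: 0.0
```

```bash
sed -i 's/^BC=.*/BC=np.array([.4695,.378]); BA=np.deg2rad(80.0)/' h.py
python3 - <<'E'
from h import *
s=env.sense(); print(w2b(s['eef_pos'])); plan([*b2w(-.171,0),.050],-.1745)
E
```

```text
[-0.17198396 -0.00034556]
shift [-0.001 -0.005  0.345] turn [ 0.     0.001 -0.001] rows by turn 0.0
```

Call:
step_arm(steps=[[[0,0,0.12],[0,0,0],-0.36],[[0,0,0.24],[0,0,0],-0.36],[[0,0,0.34],[0,0,0],-0.36],[[0,0,0.34],[0,0,0],-0.5],[[0,0,0.34],[0,0,0],-1],[[0,0,0.34],[0,0,0],-1],[[0,0,0.34],[0,0,0],-1],[[0,0,0.34],[0,0,0],-1]], grip_force=20)

```text
clock: 6.25
eef_pos: [0.4414, 0.21, 0.0529]
tool_rot: [-3.14, -0.003, -0.175]
force: [0.5, -0.5, 5.8]
width: 0.0093
finger_force: 20.0
```

Call:
step_arm(steps=[[[0,0.06,0],[0,0,0],-1],[[0,0.13,0],[0,0,0],-1],[[0,0.2,0],[0,0,0],-1],[[0,0.27,0],[0,0,0],-1],[[0,0.34,0],[0,0,0],-1],[[0,0.4,0],[0,0,0],-1],[[0,0.45,0],[0,0,0],-1],[[0,0.47,0],[0,0,0],-1]])

```text
clock: 7.25
eef_pos: [0.4248, 0.1172, 0.0529]
tool_rot: [-3.139, -0.002, -0.176]
force: [1.2, 10.4, 7.2]
width: 0.0093
finger_force: 20.0
```

Run:
```python
from h import *
s=env.sense(); print(w2b(s['eef_pos']),s['force'])
```

```text
[-0.26460529 -0.00125063] [ 1.18373809 10.42159317  7.21031877]
```

Call:
step_arm(steps=[[[0,0,0],[0,0,0],-1],[[0,0,0],[0,0,0],-0.36],[[0,0,0],[0,0,0],-0.36],[[0,0,0],[0,0,0],-0.36],[[0,0,-0.2],[0,0,0],-0.36],[[0,0,-0.4],[0,0,0],-0.36],[[0,0,-0.6],[0,0,0],-0.36],[[0,0,-0.8],[0,0,0],0.2]])

```text
clock: 8.25
eef_pos: [0.423, 0.117, 0.2123]
tool_rot: [3.141, 0.001, -0.175]
force: [1.1, -0.2, -0.2]
width: 0.0371
finger_force: 0.0
```

Run:
```python
from h import *
s=env.sense(); print(s['force'],s['width']); plan([.439,-.080,.17],.126); plan([.439,-.080,.077],.126)
```

```text
[ 1.0727177  -0.24965366 -0.15131696] 0.03713913882934112
shift [0.25  0.956 0.212] turn [ 0.     0.001 -0.191] rows by turn 1.6
shift [0.25  0.956 0.677] turn [ 0.     0.001 -0.191] rows by turn 1.6
```

Call:
step_arm(steps=[[[0.04,0.15,0],[0,0,-0.05],0.3],[[0.08,0.3,0.05],[0,0,-0.1],0.3],[[0.12,0.46,0.1],[0,0,-0.15],0.3],[[0.17,0.62,0.15],[0,0,-0.19],0.3],[[0.22,0.78,0.2],[0,0,-0.19],0.3],[[0.25,0.92,0.21],[0,0,-0.19],0.3],[[0.25,0.956,0.21],[0,0,-0.19],0.3],[[0.25,0.956,0.21],[0,0,-0.19],0.3]])

```text
clock: 9.25
eef_pos: [0.4392, -0.0797, 0.1693]
tool_rot: [-3.141, 0.0, 0.123]
force: [-0.4, -0.8, -0.2]
width: 0.0608
finger_force: 0.0
```

Run:
```python
from h import *
s=env.sense(); d=get_image('wrist'); W=cloud(d,s); f=d['frame'].astype(int); z=W[...,2]
blue=(f[...,2]>f[...,0]+40)&(z>.085)&(z<.1)&(abs(W[...,0]-.43)<.07)&(abs(W[...,1]+.08)<.06)
print('grip top',blue.sum(),z[blue].mean(),cv2.minAreaRect(W[blue][:,:2].astype(np.float32)))
plan([.439,-.080,.067],.126)
```

```text
grip top 1591 0.09032850069449697 ((0.4393017590045929, -0.08038916438817978), (0.05381001532077789, 0.02103060856461525), 6.408980846405029)
shift [-0.002  0.004  0.512] turn [-0.     0.    -0.001] rows by turn 0.0
```

Call:
step_arm(steps=[[[0,0.005,0.15],[0,0,0],0.3],[[0,0.005,0.3],[0,0,0],0.3],[[0,0.005,0.42],[0,0,0],0.3],[[0,0.005,0.51],[0,0,0],0.3],[[0,0.005,0.51],[0,0,0],-0.2],[[0,0.005,0.51],[0,0,0],-1],[[0,0.005,0.51],[0,0,0],-1],[[0,0.005,0.51],[0,0,0],-1]], grip_force=35)

```text
clock: 10.3
eef_pos: [0.4403, -0.0811, 0.0683]
tool_rot: [3.141, -0.002, 0.124]
force: [-0.1, 1.5, 0.4]
width: 0.0246
finger_force: 0.2
```

Run:
```python
from h import *
s=env.sense(); print(s['eef_pos'],s['tool_rot'],s['force'],s['width'])
plan([.45,.07,.19],-.1745); print(b2w(.065,0))
```

```text
[ 0.4403184  -0.08105492  0.06826884] [ 3.14087829e+00 -1.54903091e-03  1.23646845e-01] [-0.14434565  1.53085795  0.37064419] 0.02455892907375842
shift [ 0.142 -0.743 -0.609] turn [ 0.    -0.001  0.19 ] rows by turn 1.6
[0.48078713 0.4420125 ]
```

Call:
step_arm(steps=[[[0,0,0],[0,0,0],-1],[[0,0,0],[0,0,0],-1],[[0,0,-0.15],[0,0,0],-1],[[0,0,-0.3],[0,0,0],-1],[[0.03,-0.1,-0.5],[0,0,0.03],-1],[[0.06,-0.25,-0.65],[0,0,0.08],-1],[[0.09,-0.4,-0.72],[0,0,0.13],-1],[[0.12,-0.55,-0.72],[0,0,0.19],-1]])

```text
clock: 11.3
eef_pos: [0.4506, 0.0319, 0.2126]
tool_rot: [3.142, -0.003, -0.178]
force: [0.3, 0.7, -1.7]
width: 0.022
finger_force: 35.0
```

Run:
```python
from h import *
s=env.sense(); print(s['eef_pos'],s['tool_rot'],s['force'],s['width'],s['finger_force'])
plan([*b2w(.068,0),.212],-.1745)
```

```text
[0.45062227 0.0318942  0.21260084] [ 3.14157866e+00 -2.66954932e-03 -1.78275712e-01] [ 0.25014665  0.66835987 -1.72504288] 0.02199030261035531 34.996840953826904
shift [-2.15e-01 -2.06e+00  2.00e-03] turn [ 0.    -0.002 -0.002] rows by turn 0.0
```

Call:
step_arm(steps=[[[-0.01,-0.12,0],[0,0,0],-1],[[-0.03,-0.26,0],[0,0,0],-1],[[-0.04,-0.4,0],[0,0,0],-1],[[-0.05,-0.54,0],[0,0,0],-1],[[-0.07,-0.68,0],[0,0,0],-1],[[-0.08,-0.82,0],[0,0,0],-1],[[-0.1,-0.96,0],[0,0,0],-1],[[-0.1,-1,0],[0,0,0],-1]])

```text
clock: 12.3
eef_pos: [0.4644, 0.2325, 0.2106]
tool_rot: [3.141, 0.001, -0.173]
force: [0.1, 0.0, -2.6]
width: 0.0215
finger_force: 35.0
```

Call:
step_arm(steps=[[[-0.01,-0.12,0],[0,0,0],-1],[[-0.03,-0.26,0],[0,0,0],-1],[[-0.04,-0.4,0],[0,0,0],-1],[[-0.05,-0.54,0],[0,0,0],-1],[[-0.07,-0.68,0],[0,0,0],-1],[[-0.08,-0.82,0],[0,0,0],-1],[[-0.1,-0.96,0],[0,0,0],-1],[[-0.1,-1,0],[0,0,0],-1]])

```text
clock: 13.3
eef_pos: [0.48, 0.4322, 0.2106]
tool_rot: [3.14, 0.001, -0.174]
force: [0.4, -1.2, -2.0]
width: 0.0219
finger_force: 35.0
```

Run:
```python
from h import *
s=env.sense(); print(s['q'].round(2),s['eef_pos'],w2b(s['eef_pos']),s['tool_rot'],s['force'],s['width'])
d=get_image('wrist'); save(d,'w3.png'); W=cloud(d,s); B=w2b(W); z=W[...,2]
m=(z>.083)&(z<.115)&(abs(B[...,0])<.1)&(abs(B[...,1])<.048)
n,l,st,_=cv2.connectedComponentsWithStats(m.astype(np.uint8))
for i in range(1,n):
    if st[i,4]>30: k=l==i; print('piece',st[i,4],B[k].mean(0).round(3),B[k].min(0).round(3),B[k].max(0).round(3),z[k].max().round(3))
m=(abs(z-.078)<.004)&(abs(B[...,0])<.13)&(abs(B[...,1])<.09); print('board',cv2.minAreaRect(W[m][:,:2].astype(np.float32)))
m=(z>.0825)&(z<.09)&(abs(abs(B[...,1])-.056)<.01)&(abs(B[...,0])<.1)
for q in (1,-1):
    k=m&(B[...,1]*q>0); print('rail',k.sum(),B[k][:,1].min() if k.any() else 0,B[k][:,1].max() if k.any() else 0)
plan([*b2w(.068,0),.212],-.1745)
d=get_image('side'); save(d,'s3.png')
```

```text
[ 0.6   0.36  1.36 -0.    1.42  2.34] [0.48004163 0.43221653 0.21058626] [ 0.0552234  -0.00096687] [ 3.14015933e+00  6.65623550e-04 -1.73897960e-01] [ 0.36884227 -1.24841945 -2.01812786] 0.021870294708342897
piece 577 [ 0.02  -0.033] [ 0.008 -0.045] [ 0.03  -0.019] 0.091
piece 697 [-0.064 -0.035] [-0.078 -0.046] [-0.055 -0.023] 0.106
piece 505 [-0.018 -0.01 ] [-0.029 -0.019] [-0.01   0.001] 0.105
piece 436 [0.013 0.023] [0.002 0.013] [0.024 0.039] 0.091
piece 600 [-0.058  0.025] [-0.07   0.016] [-0.049  0.036] 0.106
board ((0.4706431031227112, 0.37796249985694885), (0.20010104775428772, 0.13806286454200745), 79.62151336669922)
rail 884 0.050900307675253983 0.059897385353121876
rail 2090 -0.060651835632703044 -0.05152609999125573
shift [-0.006 -0.062 -0.007] turn [0. 0. 0.] rows by turn 0.0
```

View pics/w3.png

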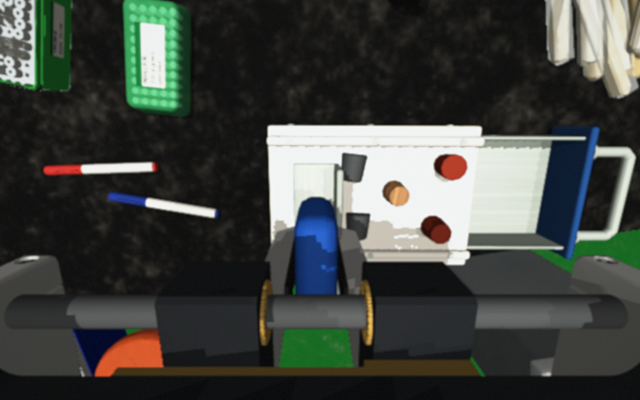

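The wrist view shows the drawer fully open on the right (front at 565–590), all five pieces in place on the board, and the scraper held upright over the rear end at about x = 310, behind the grey halves.

Call:
step_arm(steps=[[[0,-0.03,0],[0,0,0],-1],[[0,-0.06,0],[0,0,0],-1],[[0,-0.06,0.1],[0,0,0],-1],[[0,-0.06,0.2],[0,0,0],-1],[[0,-0.06,0.26],[0,0,0],-1],[[0,-0.06,0.3],[0,0,0],-1],[[0,-0.06,0.31],[0,0,0],-1],[[0,-0.06,0.31],[0,0,0],-1]])

```text
clock: 14.4
eef_pos: [0.4825, 0.4441, 0.1499]
tool_rot: [-3.141, -0.001, -0.175]
force: [0.8, -0.4, -1.8]
width: 0.0217
finger_force: 35.0
```

Run:
```python
from h import *
s=env.sense(); print(s['eef_pos'],w2b(s['eef_pos']),s['tool_rot'],s['force'],s['width'])
d=get_image('wrist'); W=cloud(d,s); B=w2b(W); z=W[...,2]
m=(z>.108)&(z<.124)&(abs(B[...,0]-.053)<.012)&(abs(B[...,1])<.07); print('blade top',m.sum(),B[m].min(0),B[m].max(0),z[m].max())
m=(z>.072)&(z<.09)&(B[...,0]>.056)&(B[...,0]<.09)&(B[...,1]<-.025)&(B[...,1]>-.043); print('foot z',np.median(z[m]),m.sum())
m=(z>.072)&(z<.09)&(B[...,0]>.03)&(B[...,0]<.045)&(abs(B[...,1])<.045); print('board z',np.median(z[m]),m.sum())
```

```text
[0.48250909 0.44410347 0.14987065] [ 0.06735821 -0.00133271] [-3.14098205e+00 -6.51152496e-04 -1.74857306e-01] [ 0.75991177 -0.35699652 -1.80733128] 0.021709652229794426
blade top 438 [ 0.04985395 -0.04378972] [0.05398558 0.04133575] 0.12369875019233129
foot z 0.08529248018119617 1083
board z 0.07766804419786116 1407
```

Call:
step_arm(steps=[[[-0.005,0,0.013],[0,0,0],-1],[[-0.005,0.05,0.013],[0,0,0],-1],[[-0.005,0.1,0.013],[0,0,0],-1],[[-0.005,0.15,0.013],[0,0,0],-1],[[-0.005,0.2,0.013],[0,0,0],-1],[[-0.005,0.25,0.013],[0,0,0],-1],[[-0.005,0.3,0.013],[0,0,0],-1],[[-0.005,0.35,0.013],[0,0,0],-1]])

```text
clock: 15.45
eef_pos: [0.469, 0.3745, 0.147]
tool_rot: [-3.141, -0.0, -0.175]
force: [0.6, -0.0, -0.6]
width: 0.0218
finger_force: 35.0
```

Run:
```python
from h import *
s=env.sense(); print(s['eef_pos'],w2b(s['eef_pos']),s['tool_rot'],s['force'],s['width'])
d=get_image('wrist'); save(d,'w4.png')
```

```text
[0.46901326 0.37452639 0.1469854 ] [-0.00350536 -0.00012384] [-3.14132302e+00 -2.32242193e-04 -1.74913809e-01] [ 0.59351732 -0.0137802  -0.62108093] 0.021798276588725896
```

View pics/w4.png

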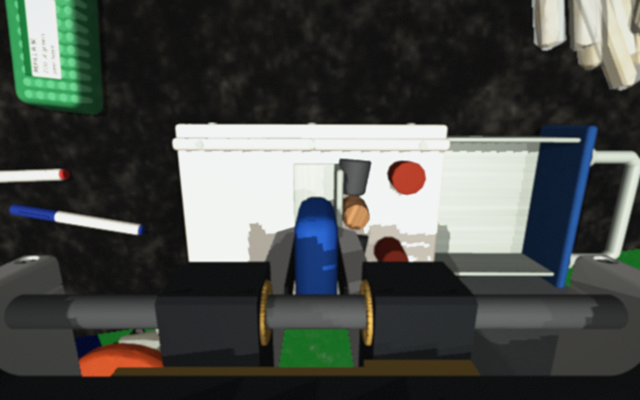

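The pieces are being pushed ahead cleanly: the blade is at about 337, the cork and a half are against it, and the red bungs still stand at (407,177) and (390,250). I'll carry on with the sweep.

Call:
step_arm(steps=[[[0,0.05,0],[0,0,0],-1],[[0,0.1,0],[0,0,0],-1],[[0,0.15,0],[0,0,0],-1],[[0,0.2,0],[0,0,0],-1],[[0,0.25,0],[0,0,0],-1],[[0,0.3,0],[0,0,0],-1],[[0,0.35,0],[0,0,0],-1],[[0,0.4,0],[0,0,0],-1]])

```text
clock: 16.5
eef_pos: [0.455, 0.2956, 0.1468]
tool_rot: [3.141, 0.0, -0.175]
force: [1.3, -0.6, -1.8]
width: 0.0218
finger_force: 35.0
```

Call:
step_arm(steps=[[[0,0.03,0],[0,0,0],-1],[[0,0.06,0],[0,0,0],-1],[[0,0.08,0],[0,0,0],-1],[[0,0.1,0],[0,0,0],-1],[[0,0.1,0],[0,0,0],-1],[[0,0.1,0],[0,0,0],-1],[[0,0.1,0],[0,0,0],-1],[[0,0.1,0],[0,0,0],-1]])

```text
clock: 17.5
eef_pos: [0.4516, 0.2768, 0.1468]
tool_rot: [3.142, 0.0, -0.175]
force: [0.7, -0.2, -1.1]
width: 0.0219
finger_force: 35.0
```

Run:
```python
from h import *
s=env.sense(); print(s['eef_pos'],w2b(s['eef_pos']),s['tool_rot'],s['force'],s['width'])
d=get_image('wrist'); save(d,'w5.png')
```

```text
[0.45163413 0.27675037 0.14682397] [-1.02813794e-01  1.26330631e-05] [ 3.14158247e+00  3.37713762e-05 -1.74676272e-01] [ 0.72686972 -0.21612957 -1.08556431] 0.02191444896827077
```

View pics/w5.png

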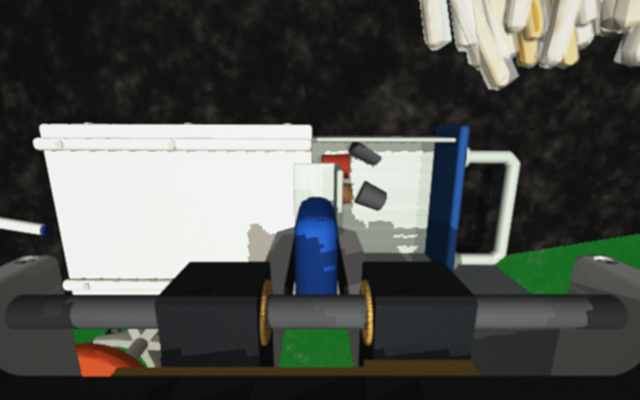

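Two grey halves, a red bung and the cork are in the drawer at (365,155), (371,195), (335,162) and (347,192). The second red bung is probably hidden by the gripper. I'll take the scraper back to mid-board and set it down.

Call:
step_arm(steps=[[[0,-0.06,-0.01],[0,0,0],-1],[[0,-0.18,-0.01],[0,0,0],-1],[[0,-0.3,-0.01],[0,0,0],-1],[[0,-0.42,-0.01],[0,0,0],-1],[[0,-0.54,-0.01],[0,0,0],-1],[[0,-0.6,-0.01],[0,0,0],-1],[[0,-0.6,0],[0,0,0],-1],[[0,-0.6,0.004],[0,0,0],-1]])

```text
clock: 18.55
eef_pos: [0.4723, 0.3948, 0.1462]
tool_rot: [-3.141, 0.0, -0.175]
force: [-0.2, 0.7, 1.3]
width: 0.0216
finger_force: 35.0
```

Run:
```python
from h import *
s=env.sense(); print(s['eef_pos'],w2b(s['eef_pos']),s['tool_rot'],s['force'],s['width'])
d=get_image('side'); save(d,'s5.png'); cv2.imwrite('pics/s5c.png',cv2.cvtColor(cv2.resize(d['frame'][220:360,260:430],None,fx=3.5,fy=3.5,interpolation=cv2.INTER_CUBIC),cv2.COLOR_RGB2BGR))
```

```text
[0.47232977 0.39476392 0.1461625 ] [0.01700062 0.00012425] [-3.14120611e+00  4.40723501e-04 -1.75124207e-01] [-0.24407791  0.7090945   1.33675015] 0.021566648019935436
```

View pics/s5c.png

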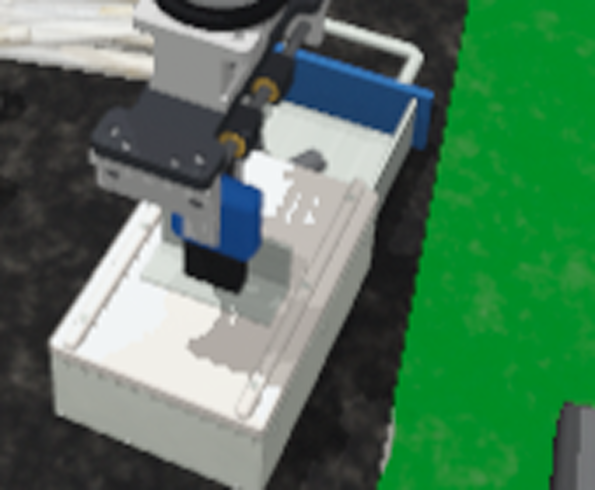

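The side crop shows the scraper upright between the rails, with nothing on the visible part of the board and one grey half in the drawer. I'll release it, lift and look again.

Call:
step_arm(steps=[[[0,0,0.001],[0,0,0],-1],[[0,0,0.001],[0,0,0],0],[[0,0,0.001],[0,0,0],0.1],[[0,0,0.001],[0,0,0],0.1],[[0,0,-0.1],[0,0,0],0.1],[[0,0,-0.25],[0,0,0],0.1],[[0,0,-0.45],[0,0,0],0.1],[[0,0,-0.65],[0,0,0],0.1]])

```text
clock: 19.6
eef_pos: [0.4724, 0.3946, 0.277]
tool_rot: [3.141, 0.0, -0.175]
force: [0.4, 0.6, -0.7]
width: 0.0519
finger_force: 0.0
```

Call:
step_arm(steps=[[[-0.1,0.1,-0.05],[0,0,0],-0.2],[[-0.2,0.25,-0.05],[0,0,0],-0.36],[[-0.3,0.4,-0.05],[0,0,0],-0.36],[[-0.4,0.55,-0.05],[0,0,0],-0.36],[[-0.45,0.7,-0.05],[0,0,0],-0.36],[[-0.45,0.85,-0.05],[0,0,0],-0.36],[[-0.45,0.95,-0.05],[0,0,0],-0.36],[[-0.45,0.95,-0.05],[0,0,0],-0.36]])

```text
clock: 20.6
eef_pos: [0.3508, 0.2227, 0.2863]
tool_rot: [-3.141, -0.001, -0.177]
force: [-0.1, -0.1, 0.3]
width: 0.0303
finger_force: 0.0
```

Run:
```python
from h import *
s=env.sense(); print(s['eef_pos'],w2b(s['eef_pos']))
d=get_image('wrist'); save(d,'w6.png'); W=cloud(d,s); B=w2b(W); z=W[...,2]
f=d['frame'].astype(int); k=(f[...,2]>f[...,0]+40)&(z>.15)&(z<.18)&(abs(B[...,0])<.1); print('scraper top',k.sum(),B[k].mean(0),z[k].mean(),z[k].min(),z[k].max())
k=(abs(z-.056)<.008)&(B[...,0]<-.245)&(B[...,0]>-.29)&(abs(B[...,1])<.08); print('handle',k.sum(),B[k].mean(0),B[k].min(0),B[k].max(0))
```

```text
[0.35081028 0.22271635 0.28634631] [-0.1735348   0.08992184]
scraper top 2120 [0.0112716  0.00123257] 0.16534603072318418 0.1500197369159948 0.17173385243525346
handle 864 [-0.26105315 -0.00149674] [-0.26965122 -0.0483932 ] [-0.24504082  0.04934142]
```

View pics/w6.png

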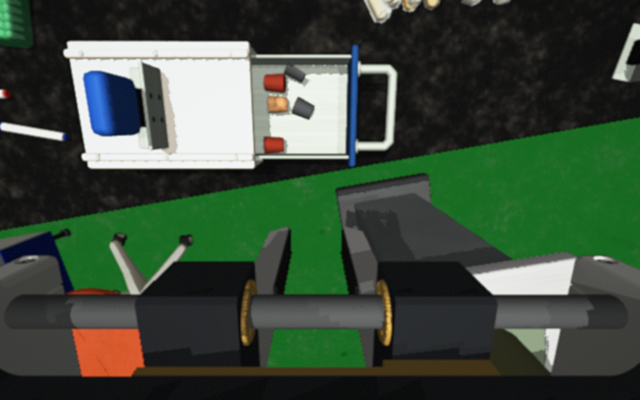

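All five pieces are in the drawer: red (275,83) and (274,145), cork (277,104), halves (295,73) and (303,107). The scraper stands upright on the cleared board. Next I'll go back to the handle.

Run:
```python
from h import *
plan([*b2w(-.265,0),.14],-.1745)
```

```text
shift [0.449 0.461 0.732] turn [-0.001 -0.    -0.001] rows by turn 0.0
```

Call:
step_arm(steps=[[[0.1,0.1,0.05],[0,0,0],-0.36],[[0.2,0.2,0.15],[0,0,0],-0.36],[[0.3,0.32,0.27],[0,0,0],-0.36],[[0.4,0.42,0.4],[0,0,0],-0.36],[[0.45,0.46,0.55],[0,0,0],-0.36],[[0.45,0.46,0.68],[0,0,0],-0.36],[[0.45,0.46,0.73],[0,0,0],-0.36],[[0.45,0.46,0.73],[0,0,0],-0.36]])

```text
clock: 21.65
eef_pos: [0.4233, 0.1176, 0.1397]
tool_rot: [3.141, 0.001, -0.174]
force: [-0.6, 0.1, 0.2]
width: 0.0301
finger_force: 0.0
```

Run:
```python
from h import *
plan([*b2w(-.265,0),.052],-.1745)
```

```text
shift [0.002 0.003 0.438] turn [0.    0.001 0.   ] rows by turn 0.0
```

Call:
step_arm(steps=[[[0,0,0.14],[0,0,0],-0.36],[[0,0,0.28],[0,0,0],-0.36],[[0,0,0.4],[0,0,0],-0.36],[[0,0,0.43],[0,0,0],-0.36],[[0,0,0.43],[0,0,0],-1],[[0,0,0.43],[0,0,0],-1],[[0,0,0.43],[0,0,0],-1],[[0,0,0.43],[0,0,0],-1]], grip_force=20)

```text
clock: 22.65
eef_pos: [0.4248, 0.1173, 0.0553]
tool_rot: [-3.141, -0.003, -0.175]
force: [-0.8, -0.0, 5.9]
width: 0.0099
finger_force: 20.0
```

Call:
step_arm(steps=[[[0,-0.04,0],[0,0,0],-1],[[0,-0.09,0],[0,0,0],-1],[[0,-0.14,0],[0,0,0],-1],[[0,-0.19,0],[0,0,0],-1],[[0,-0.24,0],[0,0,0],-1],[[0,-0.29,0],[0,0,0],-1],[[0,-0.34,0],[0,0,0],-1],[[0,-0.39,0],[0,0,0],-1]])

```text
clock: 23.65
eef_pos: [0.4385, 0.1939, 0.0553]
tool_rot: [3.141, -0.003, -0.175]
force: [0.4, -2.5, 5.3]
width: 0.0092
finger_force: 20.0
```

Run:
```python
from h import *
s=env.sense(); print(s['eef_pos'],w2b(s['eef_pos']),s['force'],s['width'])
```

```text
[0.43850224 0.19391416 0.05533286] [-0.18667187 -0.00143933] [ 0.39957003 -2.5274947   5.30786763] 0.009222946018643013
```

Call:
step_arm(steps=[[[0,-0.03,0],[0,0,0],-1],[[0,-0.06,0],[0,0,0],-1],[[0,-0.09,0],[0,0,0],-1],[[0,-0.12,0],[0,0,0],-1],[[0,-0.15,0],[0,0,0],-1],[[0,-0.17,0],[0,0,0],-1],[[0,-0.19,0],[0,0,0],-1],[[0,-0.19,0],[0,0,0],-1]])

```text
clock: 24.65
eef_pos: [0.4451, 0.2306, 0.0553]
tool_rot: [3.14, -0.003, -0.174]
force: [-0.3, -3.8, 6.5]
width: 0.0092
finger_force: 20.0
```

Run:
```python
from h import *
s=env.sense(); print(s['eef_pos'],w2b(s['eef_pos']),s['force'],s['width'])
```

```text
[0.44508345 0.2305527  0.05534849] [-0.14944713 -0.00155835] [-0.28778615 -3.83868465  6.49094475] 0.009155862075459539
```

Call:
step_arm(steps=[[[0,-0.005,0],[0,0,0],-1],[[0,-0.01,0],[0,0,0],-1],[[0,-0.01,0],[0,0,0],-1],[[0,-0.01,0],[0,0,0],-1],[[0,-0.01,0],[0,0,0],-1],[[0,-0.01,0],[0,0,0],-1],[[0,-0.01,0],[0,0,0],-1],[[0,-0.01,0],[0,0,0],-1]])

```text
clock: 25.65
eef_pos: [0.4451, 0.2306, 0.0553]
tool_rot: [3.136, -0.002, -0.174]
force: [0.4, -9.1, 8.6]
width: 0.0093
finger_force: 20.0
```

Call:
step_arm(steps=[[[0,0,0],[0,0,0],-0.6],[[0,0,0],[0,0,0],-0.36],[[0,0,0],[0,0,0],-0.36],[[0,0,0],[0,0,0],-0.36],[[0,0.0,-0.2],[0,0,0],-0.36],[[0,0,-0.4],[0,0,0],-0.36],[[-0.1,0.1,-0.7],[0,0,0],-0.36],[[-0.3,0.25,-1],[0,0,0],-0.36]])

```text
clock: 26.65
eef_pos: [0.3872, 0.2, 0.2412]
tool_rot: [-3.141, -0.001, -0.175]
force: [0.8, 0.4, 1.3]
width: 0.03
finger_force: 0.0
```

Call:
step_arm(steps=[[[-0.1,0.1,-0.1],[0,0,0],-0.36],[[-0.1,0.2,-0.2],[0,0,0],-0.36],[[-0.1,0.2,-0.2],[0,0,0],-0.36],[[-0.1,0.2,-0.2],[0,0,0],-0.36],[[-0.1,0.2,-0.2],[0,0,0],-0.36],[[-0.1,0.2,-0.2],[0,0,0],-0.36],[[-0.1,0.2,-0.2],[0,0,0],-0.36],[[-0.1,0.2,-0.2],[0,0,0],-0.36]])

```text
clock: 27.65
eef_pos: [0.3604, 0.1643, 0.2789]
tool_rot: [3.141, 0.0, -0.175]
force: [-0.7, 0.0, 1.0]
width: 0.0301
finger_force: 0.0
```

Run:
```python
from h import *
s=env.sense()
d=get_image('wrist'); save(d,'w7.png'); W=cloud(d,s); B=w2b(W); z=W[...,2]
f=d['frame'].astype(int); k=(f[...,2]>f[...,0]+40)&(z>.165)&(z<.18)&(abs(B[...,0])<.1); print('scraper top',k.sum(),B[k].mean(0),z[k].mean())
k=(abs(z-.056)<.008)&(B[...,0]<-.135)&(B[...,0]>-.2)&(abs(B[...,1])<.025); print('handle',k.sum(),np.median(B[k],0),B[k].min(0),B[k].max(0))
```

```text
scraper top 1504 [0.01368088 0.00094188] 0.16849775829725744
handle 359 [-0.15098545 -0.00049767] [-0.15524601 -0.0246392 ] [-0.14499981  0.02450289]
```

View pics/w7.png

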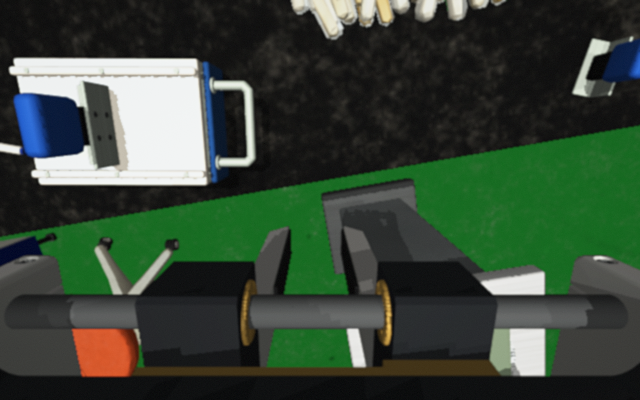

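The drawer is shut, with its front flush at about x = 213 and the handle at -151 mm. The scraper stands upright on the clear board, and the gripper is free of everything.

```bash
python3 -c "
from plant import workorder
print(workorder.close_job())"
```

```text
the job is handed in; nothing more can be done
None
```

The job is handed in after about 28 of the 70 s, with no verdict returned: all five pieces were seen in the drawer before I shut it, the scraper stands upright on the cleared board, and the gripper touches nothing.

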